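# Lock the instrument case

## Task

Take the steel key from its stand and put it blade-down into the round lock on top of the steel instrument case. Press lightly and turn the key gently back and forth until the blade finds its hidden slot and drops fully home, then turn the key clockwise (seen from above) until the bolt is all the way out through its staple. Let go, leaving the key standing fully home in the lock, and leave everything else on the counter where it is.

Things in the scene. Friction and masses are not known exactly. Their poses are not given: they have to be found in the camera images.
- key_mid (a point): centre of the plain steel key, half-way up it, 53 mm above its tip. The key is 106 mm long, 100 to 200 g, and stands upright, blade down, in the grey stand. z points up along the shank, x along the width of blade and bow, y through their thickness. Half a turn about z makes no difference.
- key_tip (a point): middle of the key's lower end; axes as key_mid. From here up: blade 28 mm wide (x), 8 thick (y), 24 high; then a round shank 9 mm in diameter up to 60 mm
- key_bow (a point): middle of the key's flat bow, 83 mm above its tip; axes as key_mid. The bow is 56 mm wide (x), 9 thick (y), 46 high (z), with a dark disc in its middle. Grip it across its 9 mm thickness
- lock_mouth (a point): centre of the lock's mouth, in the top face of the round dark steel housing (72 mm wide, top 127 mm above the table) on the fixed steel case. z up; x points from the lock to the bolt and staple. The mouth is a round bore 35 mm wide under a black dust seal that offers no resistance. Fully home, the key's tip stands on the floor 36 mm below the mouth and the bow stays well above the housing
- lock_plate (a point): centre of the top of the spring plate hidden in the bore, 18 mm below the mouth, axes as lock_mouth. It gives up to 6 mm (2.5 N at first touch, 0.6 N more per mm, then rigid). Its slot for the blade, 32 x 11 mm through the middle, lies at an unseen angle up to 0.5 rad either side of this x axis. In line to within about 0.1 rad the blade slips in: the pressure vanishes and the key can be lowered home
- lock_floor (a point): floor of the bore, on the lock's axis, 36 mm below the mouth. With the key home, turning it clockwise from above by 0.9 rad (plus up to 0.2 rad of play) at about 0.15 N m throws the bolt and meets a stop; above 0.35 N m the lock's core slips. Let go, the key stands there, leaning up to 0.1 rad
- case: the fixed steel instrument case, 85 mm high; origin on the lock's axis at table height, axes as lock_mouth. It reaches 55 mm behind, 220 mm ahead and 100 mm to each side of the lock. Ahead of the lock stand a bolt box (30 mm high, 25 to 85 mm from the axis), a staple (34 mm high) and on the lid a low bar handle (30 mm)
- bolt_tip (a point): middle of the free end of the flat light-metal bolt (18 by 12 mm), which slides along lock_mouth's x out of the bolt box through the staple; it starts 97 mm from the lock's axis and ends 127 mm from it
- bolt (a joint): travel of the bolt in m: 0 withdrawn, 0.030 all the way out; driven only by turning the lock with the key home
- stand: fixed grey plastic key stand, block 75 by 60 mm, 50 high, on a thin foot 95 by 80; origin under its middle on the table; its pocket (31 by 10.5 mm, 40 deep, long side along the stand's x) holds the key's blade and lower shank: lift the key straight up by 45 mm or more to clear it
- bowl: loose steel bowl, 110 mm diameter, 45 high; origin under its middle. Leave it alone.
- jar: loose glass jar, 66 mm diameter, 85 high; origin under its middle. Leave it alone.
- carton: loose cardboard carton 90 x 130 x 60 high; origin under its middle. Leave it alone.
- flask: loose white bottle, 68 mm diameter, 150 high; origin under its middle. Leave it alone.
- tape: loose paper roll, 80 mm diameter, 25 high, lying flat; origin under its middle. Leave it alone.
- mirror_tray: loose small steel tray 100 x 170 x 20 with two instruments fixed in it; origin under its middle. Leave it alone.

How it is judged:
On the way, in this order (a step that is already met when the one before it is completed fails the run):
1. the key's blade has found the slot and the key is fully home in the lock (z of key_tip in the frame of lock_mouth below -0.031 m and horizontal distance between key_tip and lock_mouth below 0.006 m), for 0.2 s.
2. the bolt has been thrown all the way out with the key home (all of step 1 and value of joint bolt above 0.026 m), for 0.2 s.
At the end, for the whole second after the job is handed in: The bolt is out by at least 26 of its 30 mm; the key stands in the lock with its tip at least 31 mm below the mouth (36 is the floor) and within 6 mm of its axis, within 0.2 rad of upright, at rest and released (all of step 2 and angle between key_tip's own z axis and vertical below 0.2 rad and linear speed of key below 0.02 m/s); the robot touches nothing.
It fails at once if the key is forced: it bears on the lock or case with more than 80 N (contact force between key and case above 80 N).
It fails at once if a bystander (bowl, jar, carton, bottle, paper roll, small tray) is moved by more than 30 mm (distance of any of bowl, jar, carton, flask, tape, mirror_tray from where it was at the start of the episode above 0.03 m).
It also fails if it takes over 64 s, if anything falls off the work surface, if the arm or the gripper's body presses on something with over 40 N, if the wrist force passes 120 N, or if a joint passes its speed limit or range.

## Robot

A 7-joint arm with a two-finger parallel gripper is mounted at the origin on the work surface. World frame = base frame: x ahead of the robot, y to its left, z up, the work surface at z = 0. Lengths are in m, angles in rad, forces in N, time in s.
With the tool pointing down it reaches from about 0.425 to 0.975 m from the base axis. Payload 16.7 kg.
Tool frame: the origin (TCP) lies midway between the tips of the shut fingers; the grasp point (between the pads) lies 19 mm behind it; z points along the fingers, y is the line along which they close (so a half turn about z gives the same grasp; the last joint's range is limited). The gripper opens to 85 mm and grips with 20 to 120 N. Pads are 22 mm wide; open, the fingers measure 114 mm over their backs; the gripper's body (76 mm by 85 mm) begins 54 mm behind the grasp point. The pads swing forward as they close: fully open they stand 13 mm farther back than shut.
Start: joints at [-1.308, 0.426, 0.074, 1.606, -0.034, 1.111, -0.067], TCP at [0.27, 0.619, 0.195] pointing down, gripper open.
Joint ranges: [-2.85, 2.85], [-0.5, 2.14], [-1.23, 1.37], [0.21, 2.46], [-1.02, 4.16], [0.16, 2.05], [-2.73, 2.73]. Speed limits (rad/s): [1.89, 1.89, 2.39, 2.39, 3.01, 3.01, 3.01].

## Interface

Orientations are given as a rotation vector (axis times angle).
In Python, from station import observe, vision, job gives the robot as it stands.
- The arm moves only by the tool move_arm, never from a script. Its argument "series" is text: rows parted by semicolons, each of 6 numbers parted by spaces: the shift along the tool's x, y, z in cm, then the turn, a rotation vector about the tool's x, y, z in degrees. In form: tx ty tz ax ay az; .... A call has 1 to 5 rows; each row shifts and turns the commanded pose from where the row before left it, along the tool's axes as they then stand; what a row does not reach is not made up. A row lasts 1/12 s, in which the tool goes at most 41.7 mm and 7.16 degrees, less where a joint would pass 70% of its speed; a pose out of reach is approached as far as the arm can. A call with a gripper value outside its range is refused whole. "jaw" is the gripper command: -1 is shut, 1 is fully open, values between are in proportion, set as the call begins (left out, the last holds). The fingers move at their own pace and stop on an object; "force" is the grip in N (left out, the last holds). Time passes only in rows, so rows that do not move let the fingers close. It gives the time, the measured TCP pose, the force, the opening and the grip force at its end, in the units of the state.
- observe(): the state, without advancing time (a new reading comes with each control period).
- vision.get_image(name): name is "scene" or "side" or "wrist"; returns (picture, depth): 420x560x3 uint8, blue, green, red; 420x560 float32, m along the optical axis (not along the pixel's ray), 0 where there is no reading.
- vision.calibration(name): a dict with "fx", "fy", "cx", "cy" (pixels), "xyz" and "rotation" of the camera in the world. Camera axes: x right, y down, z forward; pixel columns grow to the right and rows downward; lengths in m; the calibration is good to about 2 mm. A picture is of the moment at which its call begins: read the wrist's pose just before it. calibration takes no time and is no camera call; for the wrist camera it gives the pose at the moment of the call.
- job.hand_in(): hands the job in; it is judged then, once.
The state is a dict: "time": time; "q": joint angles; "dq": joint speeds; "effort": joint torques, N m; "eef_pos": TCP position; "ee_rot": TCP orientation; "force": force on the tool from outside, world axes, zero at the start; "wrist_torque": the same for the moment, N m; "grip_width": opening from 0.0 (shut) to 1.0 (fully open); "grip_force": force on a finger pad.
Only numpy, scipy, OpenCV 4.12 (cv2) and the standard library are available. Lean on these libraries where they do the work, as an engineer would, in place of code of your own. Each camera call takes 0.05 s, during which the arm holds its last target. There are 200 camera calls.

## Working session

There is one attempt and no reset: what is moved stays moved. The work goes in short steps, Python scripts to look and compute and a tool call to move; the robot and the scene stay as the last step left them, time stands still between calls to the robot, and variables do not carry over. Pictures are saved under pics/ and viewed, at most 10 in all, crops included, and the job is handed in when it is done.

Besides the shell and the picture viewer there is one more tool, called after "Call:" as a command line: name --argument value ..., lists and objects as JSON in quotes. move_arm: Moves the arm, as the interface text tells. Its arguments: {"type":"object","properties":{"series":{"type":"string"},"jaw":{"type":"number"},"force":{"type":"number"}},"required":["series"]}

```bash
mkdir -p pics; cat > h.py <<'E'
import numpy as np, cv2
from scipy.spatial.transform import Rotation as R
from station import observe, vision, job
def cal(n):
    c=vision.calibration(n); r=np.array(c["rotation"],float)
    Rm=r if r.shape==(3,3) else R.from_rotvec(r).as_matrix() if r.size==3 else R.from_quat(r).as_matrix()
    return c,Rm,np.array(c["xyz"])
def ray(n,u,v,z,c=None):
    c,Rm,o=c or cal(n); d=Rm@np.array([(u-c["cx"])/c["fx"],(v-c["cy"])/c["fy"],1]); return o+d*(z-o[2])/d[2]
def cloud(n,dep,c=None):
    c,Rm,o=c or cal(n); v,u=np.mgrid[:dep.shape[0],:dep.shape[1]]
    p=np.stack([(u-c["cx"])/c["fx"]*dep,(v-c["cy"])/c["fy"]*dep,dep],-1); P=p@Rm.T+o; P[dep==0]=np.nan; return P
E
python3 - <<'E'
from h import *
for n in ["scene","side","wrist"]:
    c=cal(n);im,d=vision.get_image(n);cv2.imwrite(f"pics/{n}0.png",im);np.savez(f"{n}0.npz",im=im,d=d)
    print(n,c)
print(observe())
E
```

```text
scene ({'fx': 520.0500321335655, 'fy': 520.0500321335655, 'cx': 273.7217807785215, 'cy': 212.78914098827286, 'xyz': array([1.19981472, 0.72217865, 1.11269922]), 'rotation': array([-0.97936278, -2.51291199,  1.00355274])}, array([[-0.73773391,  0.49312088, -0.46106449],
       [ 0.6750695 ,  0.53333437, -0.50974073],
       [-0.00546226, -0.6873036 , -0.72634972]]), array([1.19981472, 0.72217865, 1.11269922]))
side ({'fx': 408.35455526337694, 'fy': 408.35455526337694, 'cx': 276.8211270719084, 'cy': 209.97753960007188, 'xyz': array([ 0.18558303, -0.62028155,  0.79982886]), 'rotation': array([-2.26735347,  0.6228445 , -0.26919573])}, array([[ 0.85907568, -0.35268437,  0.37094839],
       [-0.51184145, -0.59575667,  0.61894453],
       [ 0.00270291, -0.72158695, -0.69231854]]), array([ 0.18558303, -0.62028155,  0.79982886]))
wrist ({'fx': 323.2140179826227, 'fy': 323.2140179826227, 'cx': 282.9916126892568, 'cy': 210.7547869751691, 'xyz': array([0.20869319, 0.64529757, 0.37247631]), 'rotation': array([2.4368628 , 1.59393468, 0.2121778 ])}, array([[ 4.00766733e-01,  8.84175353e-01,  2.4004
[... 159 characters left out ...]
757, 0.37247631]))
{'time': 0.15, 'q': array([-1.30853771,  0.42654142,  0.07388711,  1.60648635, -0.03414966,
        1.11079269, -0.06707198]), 'dq': array([ 0.00155198, -0.00082342, -0.00142187, -0.00087888, -0.000111  ,
        0.00167533, -0.00060613]), 'effort': array([ 6.22253108e-03, -9.50322318e+01,  3.76544729e+00, -4.63759196e+01,
        1.95217528e-02,  7.79526948e-03,  8.26231985e-05]), 'eef_pos': array([0.27003078, 0.61823787, 0.19469207]), 'ee_rot': array([-6.42278826e-01, -3.07506119e+00,  1.49728959e-03]), 'force': array([-0.3036709 , -0.09832718, -0.23468548]), 'wrist_torque': array([0.02411373, 0.02858518, 0.00128792]), 'grip_force': 0.0, 'grip_width': 1.0074571383783382}
```

View pics/scene0.png

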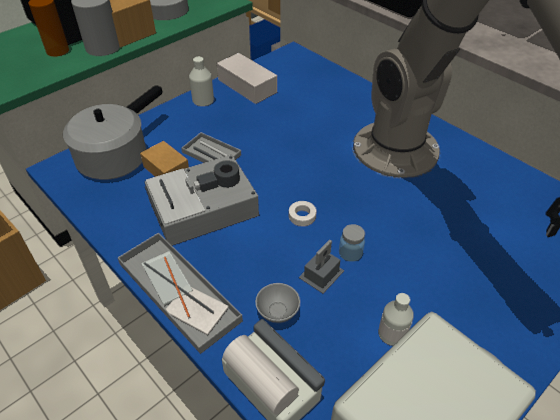

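View pics/side0.png

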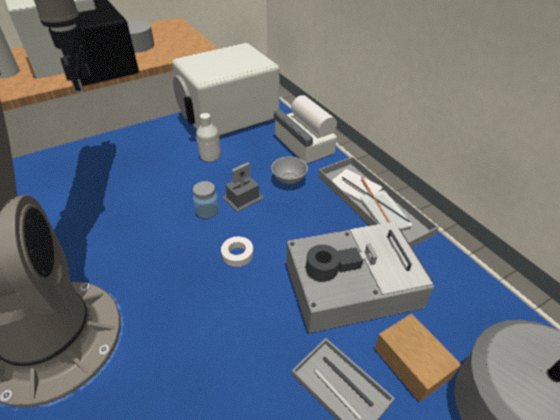

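The scene shows the lock housing at about (227,172), with bolt box and staple to its left. The key bow is at (324,252), standing in the grey stand at (322,268). In the side view the lock is at (322,262) and the bow at (241,173). The jar stands next to the stand.

```bash
python3 - <<'E'
from h import *
def pca(P):
    m=(P.max(0)+P.min(0))/2; w,V=np.linalg.eigh(np.cov(P.T)); return P.mean(0),m,np.sqrt(w),np.degrees(np.arctan2(V[1,-1],V[0,-1]))
for n,k,l in [("scene",(324,252),(227,172)),("side",(241,173),(322,262))]:
    z=np.load(n+"0.npz");P=cloud(n,z["d"]);c=cal(n)
    A=ray(n,*k,.093,c);B=ray(n,*l,.127,c);print(n,"rays",A.round(3),B.round(3))
    Q=P.reshape(-1,3);Q=Q[~np.isnan(Q[:,0])]
    q=Q[(np.hypot(*(Q[:,:2]-A[:2]).T)<.045)&(Q[:,2]>.066)&(Q[:,2]<.13)];print(" bow",len(q),*[np.round(x,4) for x in pca(q[:,:2])],q[:,2].max().round(4))
    q=Q[(np.hypot(*(Q[:,:2]-A[:2]).T)<.06)&(abs(Q[:,2]-.05)<.006)];r=cv2.minAreaRect(q[:,:2].astype(np.float32)*1000);print(" block top",len(q),r)
    q=Q[(np.hypot(*(Q[:,:2]-B[:2]).T)<.055)&(abs(Q[:,2]-.127)<.005)]
    print(" lock top",len(q),q.mean(0).round(4),cv2.minEnclosingCircle(q[:,:2].astype(np.float32)*1000))
    q=Q[(np.hypot(*(Q[:,:2]-B[:2]).T)<.26)&(abs(Q[:,2]-.085)<.004)];r=cv2.minAreaRect(q[:,:2].astype(np.float32)*1000);print(" case",len(q),r,q.mean(0))
E
```

```text
scene rays [0.551 0.193 0.093] [ 0.564 -0.176  0.127]
 bow 215 [0.5574 0.1946] [0.5542 0.193 ] [0.0026 0.0173] -173.847 0.1214
 block top 446 ((554.2521362304688, 192.09059143066406), (79.8133544921875, 61.138790130615234), 7.661287307739258)
 lock top 356 [ 0.5585 -0.1884  0.1275] ((557.1032104492188, -190.0303955078125), 38.7935791015625)
 case 1810 ((637.5677490234375, -214.95372009277344), (205.5469512939453, 279.8435974121094), 72.53975677490234) [ 0.6220761  -0.18439691  0.08585727]
side rays [0.555 0.189 0.093] [ 0.547 -0.203  0.127]
 bow 272 [0.5534 0.1891] [0.5557 0.1913] [0.0024 0.0169] -172.8123 0.1182
 block top 343 ((555.0357666015625, 191.51254272460938), (78.04100036621094, 62.55582809448242), 5.818967342376709)
 lock top 717 [ 0.5566 -0.1919  0.1264] ((557.5201416015625, -189.60658264160156), 36.66664123535156)
 case 4045 ((638.3958129882812, -215.22946166992188), (203.44207763671875, 279.37347412109375), 72.59364318847656) [ 0.58297272 -0.2223421   0.08510472]
```

Both cameras agree. The key is at about (0.555, 0.192) with yaw 6.7°, and the lock at (0.558, -0.190) with yaw -17.4°. I'm moving toward the key.

Call:
move_arm --series "-3.3 -2.1 0 0 0 0; -3.3 -2.1 0 0 0 0; -3.3 -2.1 0 0 0 0; -3.3 -2.1 0 0 0 0; -3.3 -2.1 0 0 0 0" --jaw 0.2 --force 60

```text
time: 0.57
eef_pos: [0.38, 0.4544, 0.195]
ee_rot: [-0.642, -3.075, 0.001]
force: [1.1, 0.4, 0.4]
grip_width: 0.601
grip_force: 0.0
```

Call:
move_arm --series "-3.3 -2.1 0 0 0 0; -3.3 -2.1 0 0 0 0; -3.3 -2.1 0 0 0 0; -3.3 -2.1 0 0 0 0; -3.3 -2.1 0 0 0 0"

```text
time: 0.98
eef_pos: [0.4892, 0.2922, 0.1953]
ee_rot: [-0.642, -3.075, -0.0]
force: [1.0, 0.3, -0.4]
grip_width: 0.6
grip_force: 0.0
```

Call:
move_arm --series "0 0 0 0 0 -6; 0 0 0 0 0 -6; 0 0 0 0 0 -6; 0 0 0 0 0 -6; 0 0 0 0 0 -6"

```text
time: 1.4
eef_pos: [0.4884, 0.2938, 0.195]
ee_rot: [0.183, -3.136, 0.0]
force: [0.0, 0.8, 0.0]
grip_width: 0.6
grip_force: 0.0
```

```bash
cat >> h.py <<'E'
def yaw(s): 
    y=R.from_rotvec(s["ee_rot"]).as_matrix()[:,1]; return np.degrees(np.arctan2(y[1],y[0]))
def delta(pos,yawdeg):
    s=observe();M=R.from_rotvec(s["ee_rot"]).as_matrix()
    a=np.radians(yawdeg);T=np.array([[np.sin(a)*-1,np.cos(a),0],[np.cos(a),np.sin(a),0],[0,0,-1]])
    print("t",round(s["time"],2),"pos",s["eef_pos"].round(4),"yaw",yaw(s).round(2),"tilt",np.degrees(M[:,2])[:2].round(2),"F",s["force"].round(1),"Tq",s["wrist_torque"].round(2),"gw",round(s["grip_width"],3),"gf",s["grip_force"])
    print("shift cm",(M.T@(np.array(pos)-s["eef_pos"])*100).round(2),"turn deg",np.degrees(R.from_matrix(M.T@T).as_rotvec()).round(2))
E
python3 - <<'E'
from h import *
delta((.555,.192,.195),96.7);print(observe()["q"].round(2))
E
```

```text
t 1.4 pos [0.4884 0.2938 0.195 ] yaw 96.69 tilt [-0.02 -0.02] F [0.  0.8 0. ] Tq [-0.08 -0.06  0.04] gw 0.6 gf 0.0
shift cm [ -5.42 -10.89   0.  ] turn deg [-0.01 -0.02 -0.01]
[-0.77  0.26  0.14  1.85 -0.04  1.04  1.07]
```

Call:
move_arm --series "-1.8 -3.6 0 0 0 0; -1.8 -3.6 0 0 0 0; -1.8 -3.6 0 0 0 0; 0 0 0 0 0 0; 0 0 0 0 0 0"

```text
time: 1.82
eef_pos: [0.5552, 0.19, 0.195]
ee_rot: [0.169, -3.137, 0.001]
force: [-0.2, 1.0, -0.3]
grip_width: 0.599
grip_force: 0.0
```

```bash
python3 - <<'E'
from h import *
delta((.555,.192,.195),96.7)
print("jar",ray("scene",352,232,.085),ray("side",204,190,.085))
c=cal("wrist");im,d=vision.get_image("wrist");cv2.imwrite("pics/w1.png",im);np.savez("w1.npz",im=im,d=d)
P=cloud("wrist",d,c)
Q=P.reshape(-1,3);Q=Q[~np.isnan(Q[:,0])]
q=Q[(np.hypot(Q[:,0]-.555,Q[:,1]-.192)<.045)&(Q[:,2]>.1)&(Q[:,2]<.125)]
print(len(q),cv2.minAreaRect(q[:,:2].astype(np.float32)*1000),q.mean(0))
print(np.histogram(q[:,2],8))
E
```

```text
t 1.82 pos [0.5552 0.19   0.195 ] yaw 96.15 tilt [-0.01 -0.05] F [-0.2  1.  -0.3] Tq [ 0.08  0.04 -0.07] gw 0.599 gf 0.0
shift cm [0.  0.2 0. ] turn deg [-0.04 -0.01 -0.55]
jar [0.44341785 0.19174145 0.085     ] [0.44107902 0.18355247 0.085     ]
730 ((553.9300537109375, 192.4717254638672), (55.371131896972656, 9.194917678833008), 7.893776893615723) [0.55263435 0.19239643 0.11462272]
(array([  7,   2,   7,   2,   2,  34, 494, 182]), array([0.10054586, 0.10267178, 0.10479769, 0.10692361, 0.10904952,
       0.11117544, 0.11330135, 0.11542726, 0.11755318]))
```

View pics/w1.png

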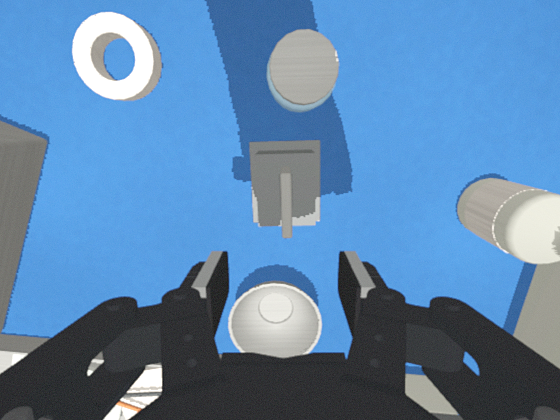

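The wrist view shows the key bow edge-on at (285,200), midway between the fingers and in line with the tool. I'm lowering onto it.

Call:
move_arm --series "0.1 0.2 3 0 0 -1.3; 0 0 3 0 0 0; 0 0 3 0 0 0; 0 0 2 0 0 0; 0 0 0.8 0 0 0"

```text
time: 2.28
eef_pos: [0.5506, 0.1954, 0.0742]
ee_rot: [0.214, -3.13, 0.002]
force: [-0.2, 0.0, -0.6]
grip_width: 0.601
grip_force: 0.0
```

```bash
python3 - <<'E'
from h import *
delta((.554,.1925,.076),97.4)
E
```

```text
t 2.28 pos [0.5506 0.1954 0.0742] yaw 97.83 tilt [-0.23 -0.08] F [-0.2  0.  -0.6] Tq [-0.01  0.04  0.01] gw 0.601 gf 0.0
shift cm [-0.3  -0.33 -0.18] turn deg [-0.05 -0.23  0.43]
```

Call:
move_arm --series "-0.2 -0.2 0 0 0 0; 0 0 0 0 0 0; 0 0 0 0 0 0"

```text
time: 2.53
eef_pos: [0.5561, 0.1934, 0.0787]
ee_rot: [-0.211, 3.133, 0.001]
force: [0.3, -0.5, -0.3]
grip_width: 0.596
grip_force: 0.0
```

```bash
python3 - <<'E'
from h import *
delta((.554,.1925,.076),97.4)
E
```

```text
t 2.53 pos [0.5561 0.1934 0.0787] yaw 97.71 tilt [0.1  0.05] F [ 0.3 -0.5 -0.3] Tq [ 0.05 -0.01  0.  ] gw 0.596 gf 0.0
shift cm [ 0.23 -0.06  0.27] turn deg [0.04 0.11 0.31]
```

Call:
move_arm --series "0.2 0 0.2 0 0 0.3; 0 0 0 0 0 0; 0 0 0 0 0 0; 0 0 0 0 0 0"

```text
time: 2.87
eef_pos: [0.5534, 0.1927, 0.0757]
ee_rot: [-0.203, 3.134, 0.001]
force: [-0.1, -0.1, -0.2]
grip_width: 0.6
grip_force: 0.0
```

Call:
move_arm --series "0 0 0 0 0 0; 0 0 0 0 0 0; 0 0 0 0 0 0; 0 0 0 0 0 0; 0 0 0 0 0 0" --jaw -1 --force 60

```text
time: 3.28
eef_pos: [0.5535, 0.1926, 0.0754]
ee_rot: [-0.203, 3.135, 0.0]
force: [0.3, 0.1, 3.9]
grip_width: 0.074
grip_force: 58.9
```

```bash
python3 - <<'E'
from h import *
delta((.554,.1925,.076),97.4)
E
```

```text
t 3.28 pos [0.5535 0.1926 0.0754] yaw 97.4 tilt [0.02 0.01] F [0.3 0.1 3.9] Tq [-0.04  0.12  0.05] gw 0.074 gf 58.949607610702515
shift cm [-0.05 -0.02 -0.06] turn deg [0.01 0.02 0.  ]
```

Call:
move_arm --series "0 0 -1 0 0 0; 0 0 -3 0 0 0; 0 0 -3.5 0 0 0; 0 0 -3.5 0 0 0; 0 0 -3.5 0 0 0"

```text
time: 3.7
eef_pos: [0.5528, 0.1922, 0.2223]
ee_rot: [0.202, -3.135, 0.0]
force: [0.0, 1.1, -1.8]
grip_width: 0.073
grip_force: 58.9
```

Call:
move_arm --series "0 0 -1 0 0 5; 0 0 0 0 0 5; 0 0 0 0 0 5; 0 0 0 0 0 5; 0 0 0 0 0 4.8"

```text
time: 4.12
eef_pos: [0.5531, 0.1924, 0.2309]
ee_rot: [-0.482, -3.104, -0.0]
force: [0.2, 0.5, -1.4]
grip_width: 0.078
grip_force: 58.9
```

```bash
python3 - <<'E'
from h import *
delta((.558,-.190,.225),72.6)
E
```

```text
t 4.12 pos [0.5531 0.1924 0.2309] yaw 72.34 tilt [-0.  0.] F [ 0.2  0.5 -1.4] Tq [ 0.   -0.01  0.06] gw 0.078 gf 58.92187714576721
shift cm [-12.07 -36.29   0.58] turn deg [ 0.   -0.   -0.26]
```

Call:
move_arm --series "-1.2 -3.6 0 0 0 0; -1.2 -3.6 0 0 0 0; -1.2 -3.6 0 0 0 0; -1.2 -3.6 0 0 0 0; -1.2 -3.6 0 0 0 0"

```text
time: 4.53
eef_pos: [0.5562, 0.0011, 0.2309]
ee_rot: [0.475, 3.105, 0.0]
force: [2.3, -0.6, -1.2]
grip_width: 0.071
grip_force: 58.9
```

Call:
move_arm --series "-1.2 -3.6 0 0 0 0; -1.2 -3.6 0 0 0 0; -1.2 -3.6 0 0 0 0; -1.2 -3.6 0 0 0 0; 0 0 0 0 0 0"

```text
time: 4.95
eef_pos: [0.558, -0.1571, 0.2312]
ee_rot: [0.488, 3.103, -0.004]
force: [-1.2, -0.5, -0.8]
grip_width: 0.074
grip_force: 59.0
```

Call:
move_arm --series "0 0 0 0 0 0; 0 0 0 0 0 0"

```text
time: 5.12
eef_pos: [0.5593, -0.1487, 0.2305]
ee_rot: [-0.476, -3.105, -0.001]
force: [0.4, 1.1, -1.7]
grip_width: 0.074
grip_force: 59.0
```

```bash
python3 - <<'E'
from h import *
delta((.558,-.190,.225),72.6)
c=cal("wrist");im,d=vision.get_image("wrist");cv2.imwrite("pics/w2.png",im);np.savez("w2.npz",im=im,d=d)
P=cloud("wrist",d,c)
Q=P.reshape(-1,3);Q=Q[~np.isnan(Q[:,0])]
q=Q[(np.hypot(Q[:,0]-.558,Q[:,1]+.19)<.06)&(abs(Q[:,2]-.127)<.006)]
print(len(q),cv2.minEnclosingCircle(q[:,:2].astype(np.float32)*1000),q.mean(0))
q=Q[(np.hypot(Q[:,0]-.558,Q[:,1]+.19)<.3)&(abs(Q[:,2]-.085)<.004)]
print(len(q),cv2.minAreaRect(q[:,:2].astype(np.float32)*1000),q.mean(0))
E
```

```text
t 5.12 pos [ 0.5593 -0.1487  0.2305] yaw 72.58 tilt [-0.01  0.02] F [ 0.4  1.1 -1.7] Tq [ 0.06 -0.04  0.01] gw 0.074 gf 58.972327709198
shift cm [-1.11 -3.98  0.54] turn deg [ 0.02 -0.02 -0.02]
4588 ((556.92041015625, -189.39358520507812), 35.91526412963867) [ 0.55541216 -0.18980248  0.12554623]
17074 ((620.78662109375, -209.46376037597656), (199.02862548828125, 243.88912963867188), 72.56147003173828) [ 0.56317144 -0.19923336  0.08412413]
```

View pics/w2.png

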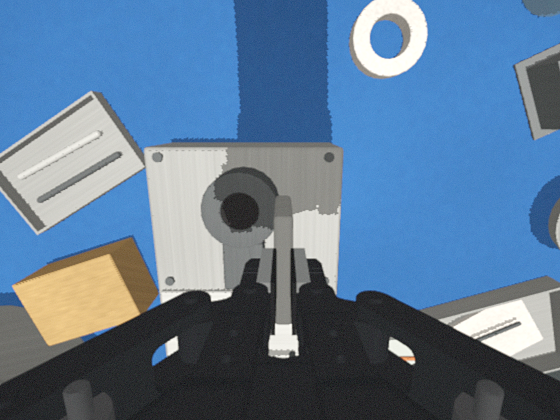

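The housing ring is centred at about (240,207) with the black mouth at (239,210), and the key hangs edge-on at (283,230). The housing circle fits with a 35.9 mm radius, centred at (0.557, -0.1895).

Call:
move_arm --series "-1.2 -2.9 0 0 0 0; 0 -1 0 0 0 0; 0 0 0 0 0 0; 0 0 0 0 0 0; 0 0 0 0 0 0"

```text
time: 5.58
eef_pos: [0.5595, -0.1881, 0.2302]
ee_rot: [-0.472, -3.106, -0.001]
force: [-0.2, -0.3, -1.3]
grip_width: 0.073
grip_force: 59.0
```

```bash
python3 - <<'E'
from h import *
z=np.load("w2.npz");im=z["im"]
delta((.557,-.1895,.205),72.6)
c=cal("wrist");im,d=vision.get_image("wrist")
P=cloud("wrist",d,c);Q=P.reshape(-1,3);Q=Q[~np.isnan(Q[:,0])]
q=Q[(np.hypot(Q[:,0]-.558,Q[:,1]+.19)<.06)&(abs(Q[:,2]-.127)<.006)]
print(len(q),cv2.minEnclosingCircle(q[:,:2].astype(np.float32)*1000))
for n in("scene","side"):
    im,d=vision.get_image(n);c=cal(n);P=cloud(n,d,c)
    m=(np.hypot(P[...,0]-.557,P[...,1]+.1895)<.03)&(P[...,2]>.15)&(P[...,2]<.195)
    v,u=np.nonzero(m);print(n,len(u),P[m].mean(0) if len(u) else "")
    cc,M,o=c;p=M.T@(np.array([.557,-.1895,.15])-o);x=int(p[0]/p[2]*cc["fx"]+cc["cx"]);y=int(p[1]/p[2]*cc["fy"]+cc["cy"])
    cr=cv2.resize(im[y-45:y+45,x-60:x+60],None,fx=5,fy=5);cv2.imwrite(f"pics/{n}1.png",cr)
a=[cv2.imread(f"pics/{n}1.png") for n in("scene","side")];cv2.imwrite("pics/both1.png",cv2.resize(np.hstack(a),(800,300)))
E
```

```text
t 5.58 pos [ 0.5595 -0.1881  0.2302] yaw 72.7 tilt [-0.01  0.04] F [-0.2 -0.3 -1.3] Tq [0.   0.03 0.01] gw 0.073 gf 59.01066541671753
shift cm [ 0.2  -0.21  2.52] turn deg [ 0.03 -0.02  0.1 ]
4102 ((556.7548828125, -189.650634765625), 35.92183303833008)
scene 82 [ 0.56185758 -0.18786585  0.18059626]
side 137 [ 0.55890197 -0.19142421  0.18000235]
```

View pics/both1.png

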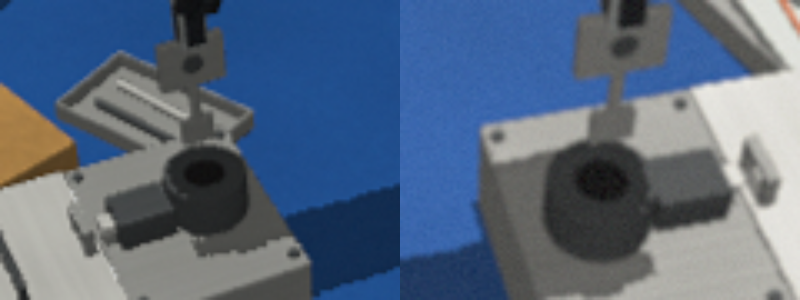

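Both views show the key upright with the blade just above the mouth. I'm centring it and lowering into the bore.

Call:
move_arm --series "0.2 -0.2 0 0 0 0; 0 0 1.5 0 0 0; 0 0 1.5 0 0 0; 0 0 0 0 0 0; 0 0 0 0 0 0"

```text
time: 6.15
eef_pos: [0.5563, -0.1908, 0.2]
ee_rot: [-0.475, -3.104, 0.0]
force: [0.8, -0.8, -1.3]
grip_width: 0.073
grip_force: 59.0
```

```bash
python3 - <<'E'
from h import *
delta((.5568,-.1896,.185),72.6)
E
```

```text
t 6.15 pos [ 0.5563 -0.1908  0.2   ] yaw 72.61 tilt [-0.08  0.01] F [ 0.8 -0.8 -1.3] Tq [-0.01 -0.03  0.01] gw 0.073 gf 58.997939229011536
shift cm [-0.01  0.13  1.5 ] turn deg [-0.02 -0.08  0.01]
```

Call:
move_arm --series "0 0.1 0.8 0 0 0; 0 0 0.8 0 0 0; 0 0 0 0 0 0; 0 0 0 0 0 0; 0 0 0 0 0 0"

```text
time: 6.57
eef_pos: [0.5571, -0.1901, 0.1844]
ee_rot: [0.475, 3.105, -0.0]
force: [0.3, 0.5, -1.5]
grip_width: 0.078
grip_force: 59.0
```

Call:
move_arm --series "0 0 0.4 0 0 0; 0 0 0.4 0 0 0; 0 0 0.3 0 0 0; 0 0 0 0 0 0; 0 0 0 0 0 0"

```text
time: 6.98
eef_pos: [0.5571, -0.1901, 0.1732]
ee_rot: [-0.475, -3.105, 0.0]
force: [0.4, 0.3, 1.2]
grip_width: 0.077
grip_force: 59.3
```

```bash
python3 - <<'E'
from h import *
delta((.5568,-.1896,.172),72.6)
E
```

```text
t 6.98 pos [ 0.5571 -0.1901  0.1732] yaw 72.6 tilt [-0.01 -0.  ] F [0.4 0.3 1.2] Tq [-0.02 -0.03  0.02] gw 0.077 gf 59.28155779838562
shift cm [0.04 0.04 0.12] turn deg [-0.   -0.01 -0.  ]
```

The blade touches the plate, about 2.6 N. I'll press 3 mm further and sweep.

Call:
move_arm --series "0 0 0.3 0 0 0; 0 0 0 0 0 0; 0 0 0 0 0 0; 0 0 0 0 0 0"

```text
time: 7.32
eef_pos: [0.5572, -0.1901, 0.1704]
ee_rot: [0.475, 3.105, -0.0]
force: [-0.5, 0.4, 2.0]
grip_width: 0.072
grip_force: 59.5
```

Call:
move_arm --series "0 0 0 0 0 3; 0 0 0 0 0 3; 0 0 0 0 0 0"

```text
time: 7.57
eef_pos: [0.5571, -0.1901, 0.1704]
ee_rot: [0.641, 3.075, -0.0]
force: [-0.1, 0.3, 2.3]
grip_width: 0.076
grip_force: 59.5
```

Call:
move_arm --series "0 0 0 0 0 3; 0 0 0 0 0 3; 0 0 0 0 0 0"

```text
time: 7.82
eef_pos: [0.5568, -0.1899, 0.17]
ee_rot: [-0.798, -3.038, 0.0]
force: [-0.4, -0.0, -0.5]
grip_width: 0.074
grip_force: 59.0
```

Call:
move_arm --series "0 0 0 0 0 3; 0 0 0 0 0 3; 0 0 0 0 0 0"

```text
time: 8.07
eef_pos: [0.5569, -0.1899, 0.17]
ee_rot: [-0.954, -2.993, 0.0]
force: [0.6, 0.4, -2.8]
grip_width: 0.072
grip_force: 59.0
```

Call:
move_arm --series "0 0 0 0 0 3; 0 0 0 0 0 3; 0 0 0 0 0 0"

```text
time: 8.32
eef_pos: [0.5569, -0.1899, 0.17]
ee_rot: [-1.108, -2.939, 0.0]
force: [-0.3, 0.4, -1.7]
grip_width: 0.072
grip_force: 59.0
```

```bash
python3 - <<'E'
from h import *
delta((.5568,-.1896,.140),60.6)
for n in("scene","side"):
    im,d=vision.get_image(n);cc,M,o=cal(n);p=M.T@(np.array([.557,-.1895,.15])-o);x=int(p[0]/p[2]*cc["fx"]+cc["cx"]);y=int(p[1]/p[2]*cc["fy"]+cc["cy"])
    cv2.imwrite(f"pics/{n}2.png",cv2.resize(im[y-45:y+45,x-60:x+60],None,fx=5,fy=5))
a=[cv2.imread(f"pics/{n}2.png") for n in("scene","side")];cv2.imwrite("pics/both2.png",cv2.resize(np.hstack(a),(800,300)))
E
```

```text
t 8.32 pos [ 0.5569 -0.1899  0.17  ] yaw 48.67 tilt [-0.02 -0.  ] F [-0.3  0.4 -1.7] Tq [ 0.02 -0.02  0.05] gw 0.072 gf 58.95984649658203
shift cm [0.03 0.02 3.  ] turn deg [-1.000e-02 -2.000e-02 -1.193e+01]
```

View pics/both2.png

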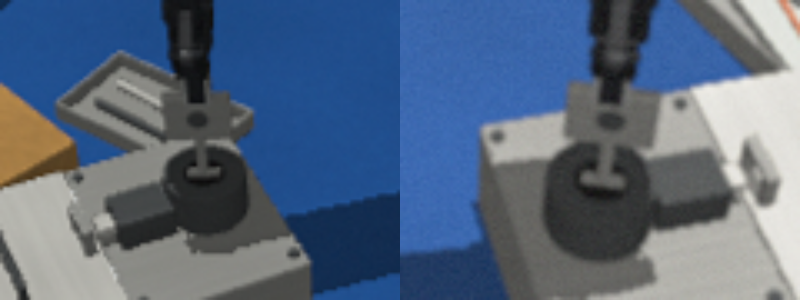

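The pressure vanished at a tool yaw of about 60°. I'm turning back there and lowering gently.

Call:
move_arm --series "0 0 0 0 0 -4; 0 0 0 0 0 -4; 0 0 0 0 0 -3; 0 0 0 0 0 0; 0 0 0 0 0 0"

```text
time: 8.83
eef_pos: [0.557, -0.1902, 0.1703]
ee_rot: [0.823, 3.032, 0.0]
force: [-0.1, 0.2, -1.4]
grip_width: 0.073
grip_force: 59.0
```

Call:
move_arm --series "0 0 0.2 0 0 0; 0 0 0.2 0 0 0; 0 0 0 0 0 0; 0 0 0 0 0 0"

```text
time: 9.17
eef_pos: [0.5569, -0.19, 0.166]
ee_rot: [-0.824, -3.031, 0.0]
force: [-0.3, -0.1, -1.7]
grip_width: 0.073
grip_force: 59.0
```

```bash
python3 - <<'E'
from h import *
delta((.5568,-.1896,.156),60.6)
E
```

```text
t 9.17 pos [ 0.5569 -0.19    0.166 ] yaw 59.59 tilt [-0.03 -0.  ] F [-0.3 -0.1 -1.7] Tq [-0.02  0.04  0.06] gw 0.073 gf 59.00073230266571
shift cm [0.03 0.03 1.  ] turn deg [-0.02 -0.02 -1.01]
```

Call:
move_arm --series "0 0 0.3 0 0 0; 0 0 0.3 0 0 0; 0 0 0.2 0 0 0; 0 0 0 0 0 0; 0 0 0 0 0 0"

```text
time: 9.58
eef_pos: [0.5569, -0.19, 0.158]
ee_rot: [-0.824, -3.031, 0.0]
force: [0.6, 0.0, -1.5]
grip_width: 0.078
grip_force: 59.0
```

Call:
move_arm --series "0 0 0.1 0 0 0; 0 0 0.1 0 0 0; 0 0 0 0 0 0; 0 0 0 0 0 0"

```text
time: 9.92
eef_pos: [0.5572, -0.1901, 0.1564]
ee_rot: [0.824, 3.031, 0.0]
force: [-0.2, 0.5, 2.9]
grip_width: 0.074
grip_force: 59.5
```

```bash
python3 - <<'E'
from h import *
delta((.5568,-.1896,.156),60.6)
E
```

```text
t 9.92 pos [ 0.5572 -0.1901  0.1564] yaw 59.6 tilt [ 0.02 -0.  ] F [-0.2  0.5  2.9] Tq [ 0.05  0.09 -0.03] gw 0.074 gf 59.455005526542664
shift cm [0.06 0.02 0.04] turn deg [ 0.01  0.02 -1.  ]
```

The key has reached the floor, so it is home. Turning clockwise.

Call:
move_arm --series "0 0 0 0 0 4; 0 0 0 0 0 4; 0 0 0 0 0 4; 0 0 0 0 0 4; 0 0 0 0 0 4"

```text
time: 10.33
eef_pos: [0.5573, -0.19, 0.1564]
ee_rot: [1.342, 2.84, 0.0]
force: [0.8, 0.3, 1.7]
grip_width: 0.073
grip_force: 59.4
```

```bash
python3 - <<'E'
from h import *
delta((.5568,-.1896,.156),0)
E
```

```text
t 10.33 pos [ 0.5573 -0.19    0.1564] yaw 39.42 tilt [ 0.03 -0.  ] F [0.8 0.3 1.7] Tq [ 0.1  -0.12  0.12] gw 0.073 gf 59.41360831260681
shift cm [ 0.07 -0.01  0.04] turn deg [3.000e-02 1.000e-02 3.942e+01]
```

Call:
move_arm --series "0 0 0 0 0 4; 0 0 0 0 0 4; 0 0 0 0 0 4; 0 0 0 0 0 4; 0 0 0 0 0 4"

```text
time: 10.75
eef_pos: [0.5574, -0.19, 0.1565]
ee_rot: [1.815, 2.564, 0.001]
force: [-0.1, 0.4, 0.6]
grip_width: 0.073
grip_force: 59.4
```

```bash
python3 - <<'E'
from h import *
delta((.5568,-.1896,.156),0)
E
```

```text
t 10.75 pos [ 0.5574 -0.19    0.1565] yaw 19.42 tilt [ 0.04 -0.  ] F [-0.1  0.4  0.6] Tq [ 0.2  -0.12  0.14] gw 0.073 gf 59.429575943591715
shift cm [ 0.05 -0.04  0.05] turn deg [3.000e-02 1.000e-02 1.942e+01]
```

Call:
move_arm --series "0 0 0 0 0 3; 0 0 0 0 0 3; 0 0 0 0 0 2; 0 0 0 0 0 0"

```text
time: 11.08
eef_pos: [0.5574, -0.1899, 0.1564]
ee_rot: [1.987, 2.433, 0.0]
force: [0.7, 0.9, 2.3]
grip_width: 0.074
grip_force: 59.6
```

```bash
cat > b.py <<'E'
from h import *
delta((.5568,-.1896,.156),0)
for n in("scene","side"):
    im,d=vision.get_image(n);c=cal(n);P=cloud(n,d,c)
    ax=np.array([np.cos(np.radians(-17.4)),np.sin(np.radians(-17.4))]);r=P[...,:2]-np.array([.557,-.1896]);a=r@ax;b=r@np.array([-ax[1],ax[0]])
    m=(abs(b)<.007)&(P[...,2]>.09)&(P[...,2]<.112)&(a>.08)&(a<.15);print(n,"bolt tip ~",np.sort(a[m])[-4:].round(4),m.sum())
E
python3 b.py
```

```text
t 11.08 pos [ 0.5574 -0.1899  0.1564] yaw 11.52 tilt [ 0.03 -0.01] F [0.7 0.9 2.3] Tq [ 0.18 -0.12  0.07] gw 0.074 gf 59.56398367881775
shift cm [ 0.04 -0.05  0.04] turn deg [3.000e-02 1.000e-02 1.152e+01]
scene bolt tip ~ [0.1451 0.1458 0.1473 0.1481] 78
side bolt tip ~ [0.1477 0.1485 0.1489 0.1491] 91
```

Call:
move_arm --series "0 0 0 0 0 2; 0 0 0 0 0 2; 0 0 0 0 0 0; 0 0 0 0 0 0"

```text
time: 11.52
eef_pos: [0.5572, -0.1901, 0.1564]
ee_rot: [2.067, 2.366, 0.0]
force: [0.6, 1.0, 4.9]
grip_width: 0.074
grip_force: 59.8
```

```bash
python3 -c "
from h import *
for i in range(4): vision.get_image('wrist'); print(observe()['wrist_torque'].round(3))
delta((.5568,-.1896,.156),0)"
```

```text
[ 0.226 -0.182  0.1  ]
[ 0.242 -0.143  0.098]
[ 0.253 -0.149  0.121]
[ 0.269 -0.176  0.094]
t 11.72 pos [ 0.5573 -0.1901  0.1565] yaw 7.71 tilt [0.03 0.  ] F [-0.1  1.6  5. ] Tq [ 0.27 -0.18  0.09] gw 0.073 gf 59.85348339036136
shift cm [ 0.05 -0.04  0.05] turn deg [0.03 0.   7.71]
```

Call:
move_arm --series "0 0 0 0 0 2; 0 0 0 0 0 1; 0 0 0 0 0 0; 0 0 0 0 0 0"

```text
time: 12.05
eef_pos: [0.5572, -0.19, 0.1564]
ee_rot: [2.128, 2.31, 0.0]
force: [-0.2, 0.9, 6.5]
grip_width: 0.074
grip_force: 59.9
```

```bash
python3 -c "
from h import *
for i in range(4): vision.get_image('wrist'); print(observe()['wrist_torque'].round(3))
delta((.5568,-.1896,.156),0)
for n in('scene','side'):
    im,d=vision.get_image(n);cc,M,o=cal(n);p=M.T@(np.array([.66,-.222,.10])-o);x=int(p[0]/p[2]*cc['fx']+cc['cx']);y=int(p[1]/p[2]*cc['fy']+cc['cy'])
    cv2.imwrite(f'pics/{n}3.png',cv2.resize(im[y-45:y+45,x-60:x+60],None,fx=5,fy=5))
a=[cv2.imread(f'pics/{n}3.png') for n in('scene','side')];cv2.imwrite('pics/both3.png',cv2.resize(np.hstack(a),(800,300)))"
```

```text
[ 0.313 -0.154  0.103]
[ 0.254 -0.189  0.092]
[ 0.299 -0.182  0.063]
[ 0.292 -0.086  0.125]
t 12.25 pos [ 0.5572 -0.19    0.1564] yaw 4.7 tilt [0.02 0.  ] F [-0.2  0.8  4.8] Tq [ 0.29 -0.09  0.13] gw 0.075 gf 59.901815371995326
shift cm [ 0.05 -0.04  0.04] turn deg [ 0.02 -0.    4.7 ]
```

View pics/both3.png

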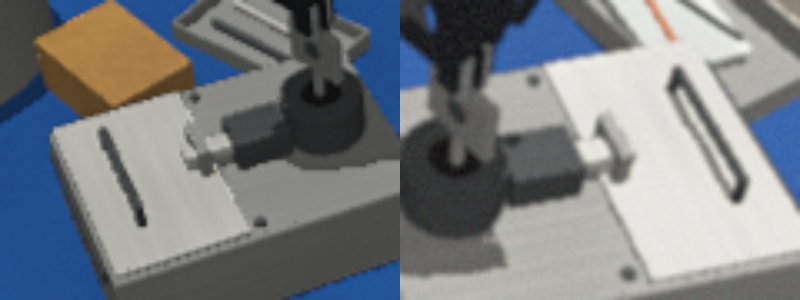

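The bolt is now passing through the staple, at (195,158) in the left crop and (600,155) in the right one. I'll keep turning in small steps until the torque rises.

Call:
move_arm --series "0 0 0 0 0 1.5; 0 0 0 0 0 1.5; 0 0 0 0 0 0; 0 0 0 0 0 0"

```text
time: 12.68
eef_pos: [0.5572, -0.1901, 0.1564]
ee_rot: [2.189, 2.253, 0.0]
force: [0.4, 1.2, 6.3]
grip_width: 0.073
grip_force: 60.0
```

```bash
cat > t.py <<'E'
from h import *
T=[]
for i in range(5): vision.get_image('wrist'); T.append(observe()['wrist_torque'])
print(np.mean(T,0).round(3));delta((.5568,-.1896,.156),0)
E
python3 t.py
```

```text
[ 0.295 -0.18   0.23 ]
t 12.93 pos [ 0.5573 -0.19    0.1564] yaw 1.68 tilt [ 0.02 -0.  ] F [0.3 1.2 5.7] Tq [ 0.32 -0.19  0.23] gw 0.074 gf 59.99633033119608
shift cm [ 0.05 -0.04  0.04] turn deg [0.02 0.   1.68]
```

Call:
move_arm --series "0 0 0 0 0 1; 0 0 0 0 0 1; 0 0 0 0 0 0; 0 0 0 0 0 0"

```text
time: 13.27
eef_pos: [0.5573, -0.19, 0.1564]
ee_rot: [2.227, 2.215, 0.0]
force: [0.5, 1.2, 6.2]
grip_width: 0.073
grip_force: 60.2
```

```bash
python3 t.py
```

```text
[ 0.262 -0.199  0.335]
t 13.52 pos [ 0.5572 -0.1901  0.1564] yaw -0.32 tilt [ 0.02 -0.  ] F [1.2 1.  5.2] Tq [ 0.25 -0.23  0.32] gw 0.076 gf 60.161013475494656
shift cm [ 0.05 -0.04  0.04] turn deg [ 0.02  0.   -0.32]
```

The torque rises firmly from 0.11 to 0.33 N m, so the key is at the stop. I'll ease off slightly, release and rise.

Call:
move_arm --series "0 0 0 0 0 -1; 0 0 0 0 0 -1.5; 0 0 0 0 0 0; 0 0 0 0 0 0"

```text
time: 13.85
eef_pos: [0.5572, -0.1901, 0.1564]
ee_rot: [2.179, 2.263, 0.001]
force: [0.4, 1.1, 5.3]
grip_width: 0.072
grip_force: 59.9
```

Call:
move_arm --series "0 0 0 0 0 0; 0 0 0 0 0 0; 0 0 0 0 0 0; 0 0 0 0 0 0" --jaw -0.3

```text
time: 14.18
eef_pos: [0.5568, -0.1901, 0.156]
ee_rot: [-2.18, -2.262, 0.0]
force: [0.3, 0.6, -0.1]
grip_width: 0.351
grip_force: 0.0
```

Call:
move_arm --series "0 0 -1 0 0 0; 0 0 -2 0 0 0; 0 0 -3 0 0 0; 0 0 -3 0 0 0; 0 0 -3 0 0 0"

```text
time: 14.6
eef_pos: [0.5566, -0.1904, 0.2782]
ee_rot: [2.181, 2.261, -0.001]
force: [-0.1, 0.7, 0.7]
grip_width: 0.35
grip_force: 0.0
```

```bash
python3 t.py; python3 - <<'E'
from h import *
out=[]
for n in("scene","side"):
    im,d=vision.get_image(n);cc,M,o=cal(n)
    def pj(q): p=M.T@(np.array(q)-o); return p[0]/p[2]*cc['fx']+cc['cx'],p[1]/p[2]*cc['fy']+cc['cy']
    P=cloud(n,d,(cc,M,o));m=(np.hypot(P[...,0]-.557,P[...,1]+.19)<.045)&(P[...,2]>.155)&(P[...,2]<.21);print(n,m.sum(),P[m].mean(0).round(4),P[m][:,2].max())
    x,y=map(int,pj([.62,-.21,.13])); x0,y0=x-60,y-45
    cr=cv2.resize(im[y0:y0+90,x0:x0+120],None,fx=10/3,fy=10/3)
    for L in(.097,.127):
        u,v=pj([.557+L*np.cos(np.radians(17.4)),-.1896-L*np.sin(np.radians(17.4)),.1]);print(n,L,((u-x0)*10/3,(v-y0)*10/3))
    out.append(cr)
cv2.imwrite("pics/both4.png",np.hstack(out))
E
```

```text
[-0.033 -0.038 -0.006]
t 14.85 pos [ 0.5568 -0.1898  0.2762] yaw 2.12 tilt [-0.    0.02] F [-0.4 -1.  -0.5] Tq [-0.05 -0.02  0.04] gw 0.354 gf 0.0
shift cm [ 0.02 -0.   12.02] turn deg [-0.   -0.02  2.12]
scene 213 [ 0.5593 -0.1887  0.181 ] 0.20148780014230705
scene 0.097 (np.float64(171.8213757402261), np.float64(188.34833918569143))
scene 0.127 (np.float64(138.0006730686489), np.float64(198.88966893349667))
side 379 [ 0.5554 -0.195   0.1807] 0.20031675358130085
side 0.097 (np.float64(240.10206959765242), np.float64(173.37492293368464))
side 0.127 (np.float64(282.14312044353846), np.float64(165.41555675625509))
```

View pics/both4.png

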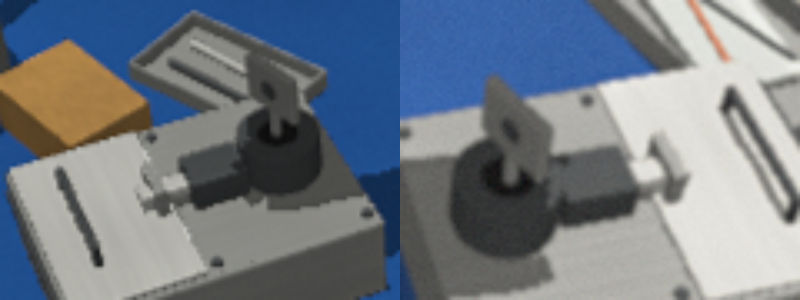

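The key stands upright, fully home in the mouth. The bolt's end is at about (142,203) in the left crop, against (138,199) expected for fully out. Everything is released, so I'm handing in.

```bash
python3 -c "
from h import *
print(job.hand_in())"
```

```text
the job is handed in; nothing more can be done
None
```

The job is handed in, with no verdict returned: the key stands released and fully home in the lock, it was turned clockwise to its stop, and the last pictures show the bolt out through its staple.

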